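# Prop open the reference-block chest

## Robot

A 6-joint arm with a two-finger parallel gripper is mounted at the origin on a cart in front of the work surface, level with it; the furniture and walls round the work are solid. World frame = base frame: x ahead of the robot, y to its left, z up, the work surface at z = 0. Lengths are in m, angles in rad, forces in N, time in s.
With the tool pointing down it reaches from about 0.375 to 0.9 m from the base axis. Payload 3.1 kg.
Tool frame: the origin (TCP) lies at the centre of the arm's flange, where the gripper is bolted on; the fingertips stand 173 mm ahead of it and the grasp point (between the pads) lies 155 mm ahead of it; z points along the fingers, x is the direction in which the jaws open and shut, and the axes are right-handed (so a half turn about z gives the same grasp; the last joint's range is limited). The gripper opens to 85 mm and grips with 20 to 120 N. Pads are 22 mm wide; open, the fingers measure 114 mm over their backs; the gripper's body (76 mm by 85 mm) begins 54 mm behind the grasp point. The pads swing forward as they close: fully open they stand 13 mm farther back than shut.
Start: joints at [1.05, 0.527, 1.433, -0, 1.181, -0.178], TCP at [0.209, 0.589, 0.405] pointing down, gripper open.
Joint ranges: [-3.08, 3.08], [-0.75, 2.2], [0.22, 2.44], [-1.43, 4.57], [0, 2.65], [-2.85, 2.85]. Speed limits (rad/s): [2.79, 2.79, 3.14, 3.14, 3.14, 3.14].

## Interface

Orientations are given as a unit quaternion [x, y, z, w].
In Python, from station import manip gives the robot as it stands.
- The arm moves only by the shell command python3 -m jog 'ROWS' [OPENING] [FORCE]. ROWS is JSON, a list that holds one entry, the list of rows, each a list of 4 numbers: the shift along the world's x, y, z in mm, then the turn about the world's z in degrees. A call has exactly 8 rows; each row shifts and turns the commanded pose from where the row before left it; what a row does not reach is not made up. A row lasts 1/8 s, in which the tool goes at most 62.5 mm and 10.7 degrees, less where a joint would pass 70% of its speed; a pose out of reach is approached as far as the arm can. A call is refused whole if a number of a shift passes 62.5 or a number of a turn 10.7, either way. A call with a gripper value outside its range is refused whole. OPENING is the opening in per cent of the stroke, from 0 (shut) to 100 (fully open), set as the call begins (- or left out, the last holds). The fingers move at their own pace and stop on an object; FORCE is the grip in N (left out, the last holds). Time passes only in rows, so rows that do not move let the fingers close, or fill a call up. It gives the time, the measured TCP pose, the force and the opening at its end, in the units of the state.
- manip.sense(): the state, without advancing time (a new reading comes with each control period).
- manip.snapshot(name): name is "side" or "top"; returns the picture (480x640x3 uint8, red, green, blue); there is no depth.
- manip.camera_info(name): a dict with "fx", "fy", "cx", "cy" (pixels), "R" (3x3) and "t" (3): a world point X has camera coordinates R X + t. Camera axes: x right, y down, z forward; pixel columns grow to the right and rows downward; lengths in m; the calibration is good to about 2 mm. A picture is of the moment at which its call begins. camera_info takes no time and is no camera call.
- manip.sign_off(): hands the job in, once; it reports no verdict.
The state is a dict: "t": time; "q": joint angles; "qd": joint speeds; "tau": joint torques, N m; "tcp_pos": TCP position; "tool_rot": TCP orientation; "force": force on the tool from outside, world axes, zero at the start; "ft_torque": the same for the moment, N m; "finger_gap": opening from 0.0 (shut) to 1.0 (fully open).
Only numpy, scipy, OpenCV 4.12 (cv2) and the standard library are available. Lean on these libraries where they do the work, as an engineer would, in place of code of your own. Each camera call takes 0.05 s, during which the arm holds its last target. There are 200 camera calls.

## Task

Prop the lid of the wooden chest open on its prop rod so that the test blocks inside can be reached: raise the lid (the rod's cross pin is the handle: pushing the rod up carries the lid with it) and let the rod's foot down to the bottom of the holding hole in the steel catch bar on the chest's right side, then let go. The bar is clamped a little differently every day, so the hole has to be felt for; do not press the foot hard on the bar, do not let the lid drop, and leave the other things on the bench where they are.

Things in the scene. Friction and masses are not known exactly. Their poses are not given: they have to be found in the camera images.
- chest: wooden chest fixed to the bench, 180 x 180 mm outside, 98 high with the lid shut. Origin: centre of its underside; z up, -x its front (towards the robot), -y its right side, where the prop rod and the steel catch bar are. 'Chest frame' below means this frame. Test blocks lie inside. Tall computer towers stand right of the work, from about x = 0.42 m on, y below -0.42 m (world): pass in front of them.
- lid_hinge (a point): middle of the lid's hinge line, which runs along the chest's y at x = +90, z = 78 mm in the chest frame.
- lid (a joint): angle of the lid, rad: 0 shut, growing as its front edge rises, stop at 1.6. The lid weighs 0.25 to 0.5 kg and falls shut if nothing holds it.
- bar_mid (a point): fixed point of the chest on the top line of the catch bar (x -20, y -102, z 58 mm, chest frame). The bar, 20 mm wide, has one hole, 14 mm in x, 13 in y, 11 deep, open on top; from its centre the bar runs 28 mm ahead and 55 mm back. The bar is clamped (it will not slip) at a place that varies and is NOT reported: the hole's centre lies anywhere from 15 mm ahead to 15 mm behind this point along the chest's x.
- prop (a joint): angle of the prop rod to the lid, rad: 0 along the lid towards its front edge, growing as the foot swings down and then back; range 0 to 2.6. The pivot is stiff enough for the unloaded rod to stay put. At the start the rod points forward, drooping 0.28 to 0.42. With the foot in the hole the lid stands at about 0.8 to 1.0 and the rod at 1.85 to 2.25.
- prop_pivot (a point): the rod's pivot on the right side of the lid, 105 mm ahead of and 9 mm above the hinge line with the lid shut (x -15, y -102, z 87 mm, chest frame). The rod swings only in the plane y = -102 and touches no part of the chest but the catch bar, with its foot.
- prop_pin (a point): grip point on the rod's cross pin: round steel, 10 mm thick, crossing the rod 105 mm from the pivot and sticking out along the chest's -y from y = -102 to -174 mm; this point is on its axis at y = -154. Pinch it from above, fingers closing along the chest's x; the pin can turn between the fingers.
- prop_foot (a point): centre of the ball foot, 10 mm across, at the end of the rod, 125 mm from the pivot (20 mm beyond the pin's axis). Its centre is at z = 63 mm when it stands on the bar and at z = 52 mm at the bottom of the hole (chest frame).
- ref_block: bystander, leave it: flat round steel reference block, 50 mm across, 15 high, on the bench in front of the chest; origin at the centre of its underside.
- bit_box: bystander, leave it: small closed plastic box, 48x64x28 mm, in front of the chest; origin at the centre of its underside.
- weight: bystander, leave it: brass knobbed calibration weight, 29 mm across, 53 high, standing to the right of the chest; origin at the centre of its underside.
- puck_a: bystander, leave it: black mounted-sample puck, 30 mm across, 17 high, right of the chest; origin at the centre of its underside.
- puck_b: bystander, leave it: brown mounted-sample puck, 30 mm across, 19 high, right of the chest; origin at the centre of its underside.
- mouse: bystander, leave it: black computer mouse, 113x60x37 mm, to the right; origin at the centre of its underside.

How it is judged:
On the way, in this order (a step that is already met when the one before it is completed fails the run):
1. the lid is raised (lid above 0.5 rad) with the foot still above the bar (value of joint lid above 0.5 rad and z of prop_foot in the frame of chest above 0.061 m), for 0.1 s.
2. the foot is down in the holding hole (z of prop_foot in the frame of chest below 0.0545 m and x of prop_foot in the frame of chest between -0.048 and 0.008 m and value of joint lid above 0.6 rad), for 0.2 s.
At the end, for the whole second after the job is handed in: the ball foot is in the holding hole (its centre at z below 54.5 mm and x between -48 and +8 mm in the chest frame), the lid stands above 0.6 rad at rest on the rod (all of step 2 and velocity of joint lid between -0.05 and 0.05 rad/s); the robot touches nothing.
It fails at once if the foot is pressed on the catch bar with more than 25 N (contact force between prop and chest above 25 N).
It fails at once if the lid drops (closing faster than 2 rad/s) (velocity of joint lid below -2 rad/s).
It fails at once if another thing on the bench is shoved more than 30 mm (distance of any of ref_block, bit_box, weight, puck_a, puck_b, mouse from where it was at the start of the episode above 0.03 m).
It also fails if it takes over 61 s, if anything falls off the work surface, if the arm or the gripper's body presses on something with over 40 N, if the wrist force passes 120 N, or if a joint passes its speed limit or range.

## Working session

There is one attempt and no reset: what is moved stays moved. The work goes in short steps, Python scripts to look and compute and a shell command to move; the robot and the scene stay as the last step left them, time stands still between calls to the robot, and variables do not carry over. Pictures are saved under pics/ and viewed, about 8 in all and at most 12, crops included, and the job is handed in when it is done.

```bash
mkdir -p pics; ls; python3 - <<'E'
from station import manip
import cv2
for n in("side","top"):
    im=manip.snapshot(n); cv2.imwrite(f"pics/{n}0.png",im[:,:,::-1]); c=manip.camera_info(n); print(n,c)
s=manip.sense();print(s['t'],s['tcp_pos'],s['tool_rot'],s['force'],s['finger_gap'])
E
```

```text
pics
side {'fx': 598.5019802220519, 'fy': 598.5019802220519, 'cx': 318.83550993237554, 'cy': 236.00026979402648, 'R': array([[ 0.36928429, -0.92927953,  0.00828644],
       [-0.48543334, -0.20049345, -0.85097406],
       [ 0.79245415,  0.31022884, -0.52514235]]), 't': array([-0.39266436,  0.33214631,  0.57857809])}
top {'fx': 502.8359541759269, 'fy': 502.8359541759269, 'cx': 314.4593906791412, 'cy': 241.60124292862733, 'R': array([[ 0.0128942 , -0.99983428,  0.01285095],
       [-0.98146033, -0.01511307, -0.19106859],
       [ 0.19123115, -0.01014902, -0.98149256]]), 't': array([-0.20404074,  0.57676618,  1.01893555])}
0.1 [0.20931403 0.58856534 0.40382317] [ 8.17071179e-01  5.76535933e-01 -9.09471261e-04  4.23894753e-04] [-0.86043415  0.04900436  0.46882144] 1.0030181237430014
```

View pics/side0.png

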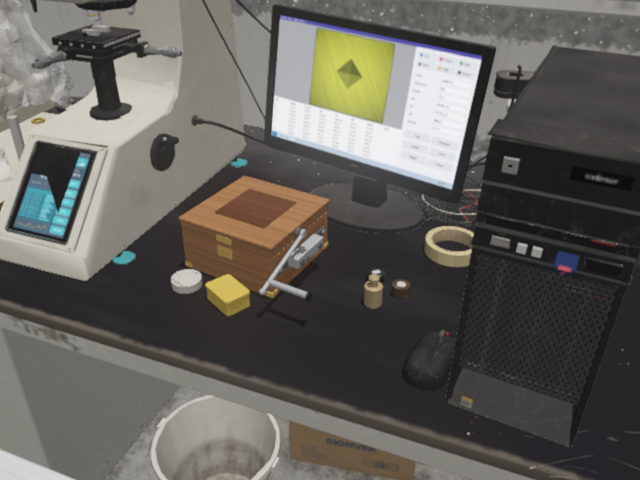

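View pics/top0.png

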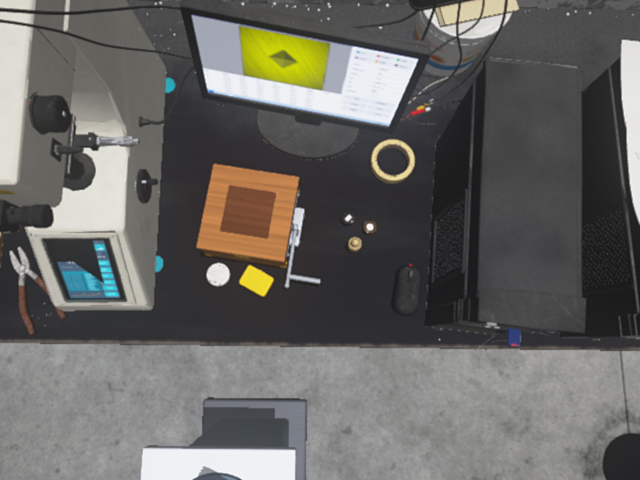

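Side view: chest with lid corners about (245,178), (329,200), (258,243); the pin runs from about (270,283) to (308,293). Top view: lid corners about (213,165), (299,178), (289,263), (197,249); pin from about (287,277) to (320,282). Next I measure more closely.

```bash
cat > h.py <<'E'
import numpy as np, cv2
from station import manip
def ray(n,uv):
    c=manip.camera_info(n);d=c['R'].T@np.array([(uv[0]-c['cx'])/c['fx'],(uv[1]-c['cy'])/c['fy'],1]);o=-c['R'].T@c['t'];return o,d
def onz(n,uv,z):
    o,d=ray(n,uv);return o+d*(z-o[2])/d[2]
def tri(a,b):
    (o1,d1),(o2,d2)=ray("side",a),ray("top",b)
    s=np.linalg.lstsq(np.c_[d1,-d2],o2-o1,rcond=None)[0]
    p,q=o1+d1*s[0],o2+d2*s[1];return (p+q)/2,np.linalg.norm(p-q)
def proj(n,X):
    c=manip.camera_info(n);p=c['R']@X+c['t'];return [c['fx']*p[0]/p[2]+c['cx'],c['fy']*p[1]/p[2]+c['cy']]
E
python3 - <<'E'
from h import *
im=cv2.imread("pics/top0.png");hsv=cv2.cvtColor(im,cv2.COLOR_BGR2HSV)
m=cv2.inRange(hsv,(3,70,40),(20,255,255));m[:150]=0;m[275:]=0;m[:,:180]=0;m[:,310:]=0
m=cv2.morphologyEx(m,cv2.MORPH_OPEN,np.ones((5,5)))
c=max(cv2.findContours(m,0,1)[0],key=cv2.contourArea)[:,0]
P=np.array([onz("top",p,.098)[:2] for p in c],np.float32)*1000
r=cv2.minAreaRect(P);print(r,cv2.boxPoints(r))
a=cv2.resize(im[160:300,190:340],None,fx=4,fy=4,interpolation=2)
b=cv2.resize(cv2.imread("pics/side0.png")[170:310,175:325],None,fx=4,fy=4,interpolation=2)
cv2.imwrite("pics/crop0.png",cv2.resize(np.hstack([a,b]),(800,373))) 
cv2.imwrite("pics/t4.png",a);cv2.imwrite("pics/s4.png",b)
E
```

```text
((627.5460815429688, -57.85447692871094), (191.78887939453125, 198.81248474121094), 81.95545959472656) [[ 515.6983   -138.89407 ]
 [ 712.5544   -166.71646 ]
 [ 739.39386    23.18512 ]
 [ 542.5378     51.007507]]
```

View pics/t4.png

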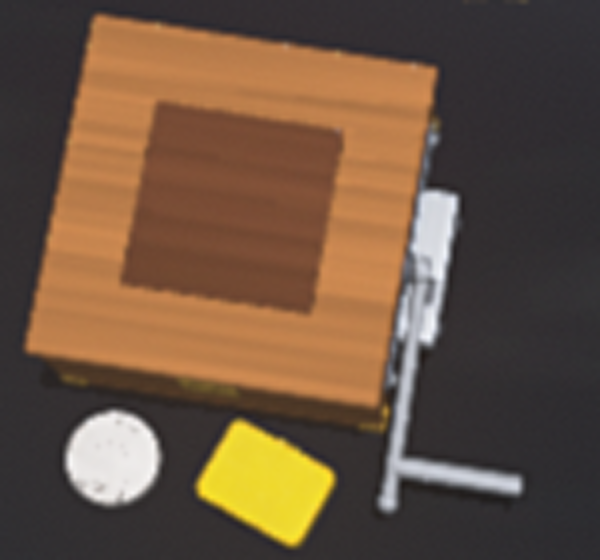

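View pics/s4.png

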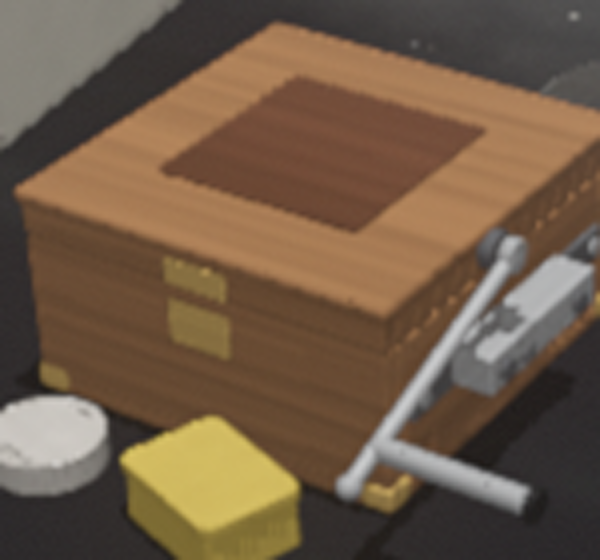

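Top crop: lid corners (25,350), (383,405), (437,68), (95,15); foot (388,503), pin from (400,467) to (520,486); bar near end about (400-437,343), far end about (428-458,193). Side crop: pivot (512,248), foot (348,485), pin end (527,499); bar visible from (475,385) to (590,260).

```bash
python3 - <<'E'
from h import *
T=lambda x,y:(190+(x-1.5)/4,160+(y-1.5)/4)
S=lambda x,y:(175+(x-1.5)/4,170+(y-1.5)/4)
fl,fr,br,bl=[onz("top",T(*p),.098) for p in((25,350),(383,405),(437,68),(95,15))]
c=(fl+fr+br+bl)/4; ex=(br+bl-fl-fr);ex/=np.linalg.norm(ex)
ey=(fl+bl-fr-br);ey/=np.linalg.norm(ey)
print("size",[np.linalg.norm(a-b)*1e3 for a,b in((fl,fr),(fr,br),(br,bl),(bl,fl))])
y1=np.arctan2(ex[1],ex[0]);y2=np.arctan2(-ey[0],ey[1]);print("yaw",np.degrees([y1,y2]))
yaw=(y1+y2)/2; 
def W(x,y,z):
    k,s=np.cos(yaw),np.sin(yaw);return np.array([c[0]+(k*x-s*y)/1e3,c[1]+(s*x+k*y)/1e3,z/1e3])
def C(p):
    k,s=np.cos(yaw),np.sin(yaw);d=(p-c)*1e3;return np.round([k*d[0]+s*d[1],-s*d[0]+k*d[1],p[2]*1e3],1)
print("centre",c)
for n,a,b in(("foot",(348,485),(388,503)),("pinend",(527,499),(520,486)),("joint",(385,450),(402,467)),("pivot",(512,248),(420,262)),("lidfr",(388,317),(383,405)),("lidfl",(18,190),(25,350))):
    p,e=tri(S(*a),T(*b));print(n,p.round(4),C(p),round(e*1e3,1))
for p in((437,345),(400,340),(458,195),(428,193)): print("bar top",p,C(onz("top",T(*p),.058)))
for p in((492,362),(590,263),(550,255)): print("bar side",p,C(onz("side",S(*p),.058)))
for n,f in(("top",(190,160)),("side",(175,170))):
  for q in((-15,-102,87),(-90,-90,98),(90,-90,98),(-20,-102,58)):
    u=proj(n,W(*q));print(n,q,[round((u[i]-f[i])*4+1.5) for i in(0,1)])
E
```

```text
size [np.float64(185.42230734464982), np.float64(181.6349318242711), np.float64(183.16957348720823), np.float64(182.419852184564)]
yaw [-7.99405934 -8.09296159]
centre [ 0.63361665 -0.0574816   0.098     ]
foot [ 0.4855 -0.1378  0.0495] [-135.5 -100.2   49.5] 1.1
pinend [ 0.4945 -0.207   0.0566] [-116.8 -167.5   56.6] 2.0
joint [ 0.5039 -0.1447  0.0552] [-116.2 -104.5   55.2] 1.6
pivot [ 0.6076 -0.153   0.0881] [-12.4 -98.2  88.1] 1.5
lidfr [ 0.5302 -0.1355  0.097 ] [-91.5 -91.7  97. ] 2.5
lidfl [0.5565 0.0466 0.0983] [-90.9  92.3  98.3] 0.7
bar top (437, 345) [ -48.7 -113.2   58. ]
bar top (400, 340) [-49.1 -93.3  58. ]
bar top (458, 195) [  34.6 -111.3   58. ]
bar top (428, 193) [ 33.2 -95.1  58. ]
bar side (492, 362) [ -49.2 -110.    58. ]
bar side (590, 263) [  35.8 -106.6   58. ]
bar side (550, 255) [ 32.8 -88.8  58. ]
top (-15, -102, 87) [425, 269]
top (-90, -90, 98) [378, 402]
top (90, -90, 98) [434, 69]
top (-20, -102, 58) [425, 290]
side (-15, -102, 87) [519, 256]
side (-90, -90, 98) [390, 311]
side (90, -90, 98) [619, 118]
side (-20, -102, 58) [513, 322]
```

```bash
cat >> h.py <<'E'
c=np.array([.632,-.0577]);yaw=np.radians(-8.04);k,s=np.cos(yaw),np.sin(yaw)
def W(x,y): return np.array([c[0]+(k*x-s*y)/1e3,c[1]+(s*x+k*y)/1e3])
def C(p): d=(np.array(p[:2])-c)*1e3;return np.round([k*d[0]+s*d[1],-s*d[0]+k*d[1]],1)
H=np.array([90.,78.])
def fk(L,p):
    u=np.array([-np.cos(L),np.sin(L)]);n=np.array([np.sin(L),np.cos(L)]);P=H+105*u+9*n
    d=np.cos(p)*u-np.sin(p)*n;return P,P+105*d,P+125*d
def ik(xz,r=125,g=(.9,2.)):
    from scipy.optimize import fsolve
    i=2 if r==125 else 1
    return fsolve(lambda v:fk(*v)[i]-np.array(xz),g)
E
python3 - <<'E'
from h import *
print("pin start TCP",W(*[fk(0,.305)[1][0],-154]),fk(0,.305)[1])
for n,uv,z in(("weight",(355,243),.045),("pa",(348,218),.017),("pb",(370,227),.019),("mouse",(405,288),.03),("box",(256,280),.028)): print(n,C(onz("top",uv,z)))
g=(.9,2.)
for f in((-21,52),(-21,63),(-21,72),(-36,66),(-6,66)):
    v=ik(f,125,g);print(f,v.round(3),fk(*v)[0].round(1),"pin",fk(*v)[1].round(1))
for L,p in((0,.3),(.1,.4),(.25,.6),(.4,.85),(.5,1.),(.6,1.2),(.75,1.45),(.85,1.65),(.95,1.85)):
    P,Q,F=fk(L,p);print(L,p,"pin",Q.round(1),"foot",F.round(1),"world pin",(W(Q[0],-154)*1e3).round(1))
E
```

```text
pin start TCP [ 0.49643884 -0.19408035] [-115.15393002   55.4692166 ]
weight [ -19.7 -231.1]
pa [  40.2 -209.6]
pb [  26.9 -260.9]
mouse [ -97.9 -352.5]
box [-130.2  -31.6]
(-21, 52) [0.895 2.034] [ 31.3 165.5] pin [-12.6  70.2]
(-21, 63) [1.004 2.054] [ 41.2 171.4] pin [-11.   80.3]
(-21, 72) [1.09  2.062] [ 49.4 175.3] pin [-9.7 88.5]
(-36, 66) [0.945 1.904] [ 35.8 168.4] pin [-24.5  82.4]
(-6, 66) [1.121 2.205] [ 52.5 176.5] pin [ 3.4 83.7]
0 0.3 pin [-115.3   56. ] foot [-134.4   50.1] world pin [ 496.3 -194.1]
0.1 0.4 pin [-113.9   66.4] foot [-133.    60.5] world pin [ 497.7 -194.3]
0.25 0.6 pin [-108.1   76.7] foot [-126.9   69.8] world pin [ 503.4 -195.1]
0.4 0.85 pin [-97.8  81.5] foot [-115.8   72.8] world pin [ 513.7 -196.5]
0.5 1.0 pin [-90.   85.9] foot [-107.5   76.3] world pin [ 521.4 -197.6]
0.6 1.2 pin [-78.2  85.4] foot [-94.7  74.1] world pin [ 533.  -199.2]
0.75 1.45 pin [-61.   88.5] foot [-76.3  75.6] world pin [ 550.1 -201.7]
0.85 1.65 pin [-45.7  87.5] foot [-59.6  73.2] world pin [ 565.2 -203.8]
0.95 1.85 pin [-29.   86.4] foot [-41.5  70.7] world pin [ 581.7 -206.1]
```

```bash
python3 -m jog '[[[5,-48,0,-4.9],[5,-48,0,-4.9],[8,-48,0,-4.9],[16,-48,0,-4.9],[20,-48,0,-4.9],[20,-48,0,-4.9],[20,-48,0,-4.9],[20,-48,0,-4.9]]]' 50 60
```

```text
t: 1.1
tcp_pos: [0.3237, 0.2033, 0.4047]
tool_rot: [0.963, 0.268, 0.0, 0.0]
force: [0.6, 0.6, -0.3]
finger_gap: 0.497
```

```bash
python3 -m jog '[[[21.5,-50,0,-4.9],[21.5,-50,-5,-4.9],[21.5,-50,-15,-4.9],[21.5,-50,-15,-4.9],[21.5,-50,-15,-4.9],[21.5,-50,-15,-4.9],[21.5,-49,-15,-4.9],[21.5,-48,-10,-4.9]]]'
python3 -m jog '[[[0,0,-5,0],[0,0,-10,0],[0,0,-15,0],[0,0,-15,0],[0,0,-15,0],[0,0,-5,0],[0,0,0,0],[0,0,0,0]]]' 40
python3 - <<'E'
from h import *
a=manip.snapshot("side")[170:310,175:345,::-1]
b=manip.snapshot("top")[160:310,220:380,::-1]
a=cv2.resize(a,(400,330),interpolation=2);b=cv2.resize(b,(352,330),interpolation=2)
cv2.imwrite("pics/c1.png",np.hstack([a,b]))
S=manip.sense();print(S['t'],S['tcp_pos'],S['tool_rot'],C(S['tcp_pos']),S['force'])
E
```

```text
t: 2.1
tcp_pos: [0.4957, -0.1939, 0.3136]
tool_rot: [0.997, -0.071, -0.001, -0.0]
force: [1.1, 0.8, 0.9]
finger_gap: 0.497
t: 3.1
tcp_pos: [0.4957, -0.1923, 0.2501]
tool_rot: [0.998, -0.07, 0.0, 0.0]
force: [0.3, 0.3, -0.2]
finger_gap: 0.398
3.2 [ 0.49564633 -0.19233285  0.2502179 ] [ 9.97571743e-01 -6.96436166e-02  5.45751034e-04  2.95429913e-04] [-116.2 -152.4] [ 0.96579803  0.73530231 -0.18378862]
```

View pics/c1.png

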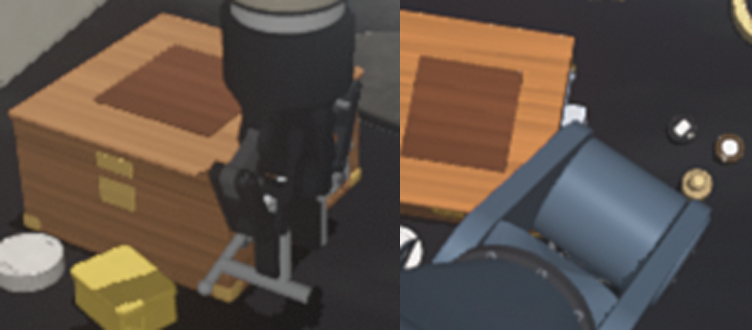

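The side view shows the jaws above the pin; pad tips about (285,280) and (323,243) in the crop, pin from (215,265) to (312,295). I check this against projections.

```bash
python3 - <<'E'
from h import *
for q in((-133,-152,82),(-99,-152,82),(-115,-154,55),(-115,-102,55),(-115,-174,55)):
    u=proj("side",np.r_[W(q[0],q[1]),q[2]/1e3]);print(q,round((u[0]-175)*400/170),round((u[1]-170)*330/140))
E
```

```text
(-133, -152, 82) 274 267
(-99, -152, 82) 303 240
(-115, -154, 55) 293 288
(-115, -102, 55) 224 264
(-115, -174, 55) 321 298
```

```bash
python3 -m jog '[[[0,-1,-8,0],[0,0,-10,0],[0,0,-10,0],[0,0,-8,0],[0,0,-4,0],[0,0,0,0],[0,0,0,0],[0,0,0,0]]]'
python3 -m jog '[[[0,0,0,0],[0,0,0,0],[0,0,0,0],[0,0,0,0],[0,0,0,0],[0,0,0,0],[0,0,0,0],[0,0,0,0]]]' 0 40
python3 - <<'E'
from h import *
a=manip.snapshot("side")[170:310,175:345,::-1]
cv2.imwrite("pics/c2.png",cv2.resize(a,(680,560),interpolation=2))
E
```

```text
t: 4.2
tcp_pos: [0.4956, -0.1932, 0.21]
tool_rot: [0.998, -0.07, 0.0, 0.0]
force: [0.4, 0.1, 1.0]
finger_gap: 0.401
t: 5.2
tcp_pos: [0.4972, -0.1934, 0.2105]
tool_rot: [0.998, -0.07, 0.003, 0.001]
force: [3.9, 2.6, 0.3]
finger_gap: 0.098
```

View pics/c2.png

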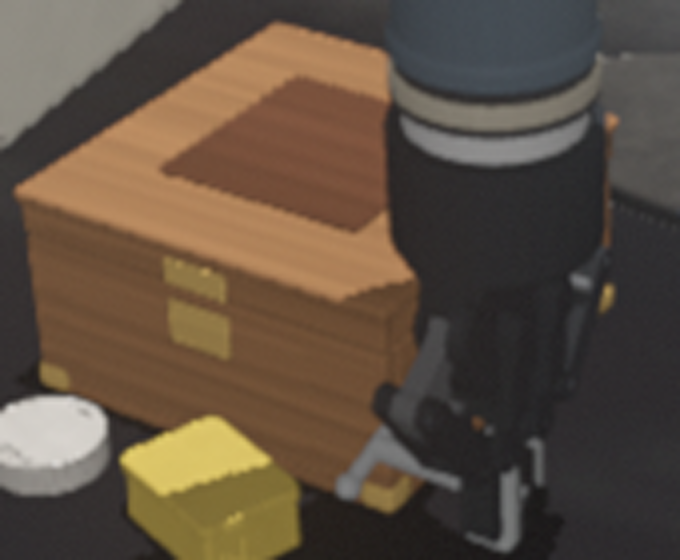

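Pin firmly gripped (gap 0.098). Raise the lid.

```bash
python3 -m jog '[[[0.7,-0.1,5,0],[0.7,-0.1,5,0],[2.9,-0.4,5,0],[2.9,-0.4,5,0],[5,-0.7,3,0],[5,-0.7,3,0],[4,-0.6,2,0],[4,-0.6,2,0]]]'
python3 - <<'E'
from h import *
S=manip.sense();x=C(S['tcp_pos']);z=S['tcp_pos'][2]*1e3-155
print(S['t'],x,z,S['force'],S['finger_gap'],ik((x[0],z),105,(.5,1.)))
a=manip.snapshot("side")[130:310,175:345,::-1]
cv2.imwrite("pics/c3.png",cv2.resize(a,None,fx=3,fy=3,interpolation=2))
E
```

```text
t: 6.25
tcp_pos: [0.5188, -0.1967, 0.2394]
tool_rot: [0.998, -0.069, -0.003, -0.001]
force: [-5.6, -2.6, -0.2]
finger_gap: 0.099
6.25 [ -92.6 -153.5] 84.4216725886022 [-5.590041   -2.60700365 -0.18899526] 0.09926597922382852 [0.46729498 0.95187753]
```

View pics/c3.png

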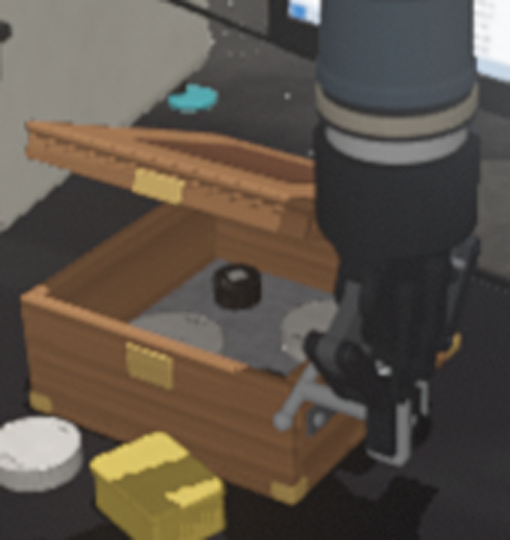

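Lid is up about 0.47 rad, grip holds. Continue towards the hole at height.

```bash
python3 -m jog '[[[8,-1.1,1,0],[8,-1.1,1,0],[8,-1.1,1,0],[8,-1.1,1,0],[8,-1.1,0,0],[8,-1.1,0,0],[8,-1.1,0,0],[6,-0.8,0,0]]]'
cat > st.py <<'E'
from h import *
S=manip.sense();x=C(S['tcp_pos']);z=S['tcp_pos'][2]*1e3-155
v=ik((x[0],z),105,(.95,1.9));print(S['t'],x,z.round(1),S['force'].round(1),S['finger_gap'].__round__(3),v.round(3),"foot",fk(*v)[2].round(1))
E
python3 st.py
```

```text
t: 7.3
tcp_pos: [0.5835, -0.2058, 0.244]
tool_rot: [0.998, -0.07, 0.001, 0.001]
force: [-4.1, -4.3, 1.1]
finger_gap: 0.098
7.3 [ -27.4 -153.4] 89.0 [-4.1 -4.3  1.1] 0.098 [0.981 1.866] foot [-40.1  73.5]
```

```bash
python3 -m jog '[[[3,-0.4,0,0],[4,-0.6,-0.5,0],[4,-0.6,-0.5,0],[4,-0.5,-1,0],[2,-0.3,-1,0],[0,0,-1,0],[0,0,0,0],[0,0,0,0]]]'
python3 st.py
python3 - <<'E'
from h import *
a=manip.snapshot("side")[110:300,200:370,::-1];b=manip.snapshot("top")[130:320,200:370,::-1]
cv2.imwrite("pics/c4.png",cv2.resize(np.hstack([a,b]),None,fx=2.35,fy=2.35,interpolation=2))
E
```

```text
t: 8.3
tcp_pos: [0.6003, -0.2082, 0.2402]
tool_rot: [0.998, -0.07, 0.001, 0.001]
force: [-2.9, -4.3, 0.6]
finger_gap: 0.098
8.3 [ -10.3 -153.5] 85.2 [-2.9 -4.3  0.6] 0.098 [1.055 2.059] foot [-21.   68.3]
```

View pics/c4.png

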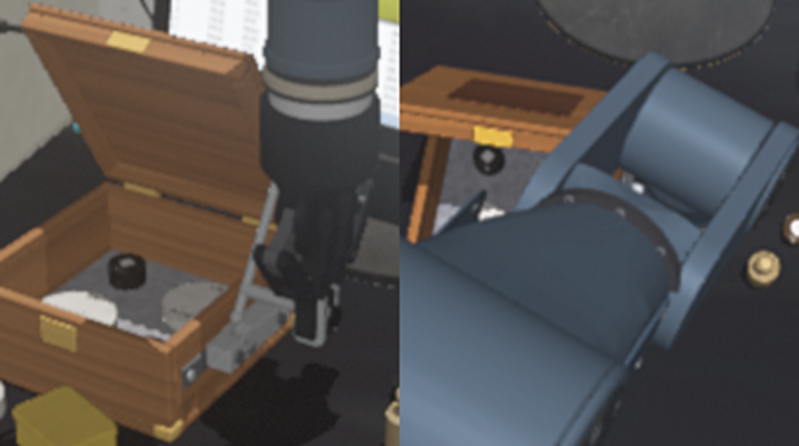

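Side view: lid stands near 1.05, foot hovers over the bar about (238,325) in the crop, near its front part. Now lower gently, watching force.

```bash
python3 -m jog '[[[-0.1,0,-1,0],[-0.1,0,-1,0],[-0.2,0,-1,0],[-0.1,0,-1,0],[-0.1,0,-0.5,0],[0,0,0,0],[0,0,0,0],[0,0,0,0]]]'
python3 st.py
python3 -m jog '[[[-0.1,0,-0.5,0],[0,0,0,0],[-0.2,0,-0.5,0],[0,0,0,0],[-0.1,0,-0.5,0],[0,0,0,0],[0,0,0,0],[0,0,0,0]]]'
python3 st.py
```

```text
t: 9.4
tcp_pos: [0.5996, -0.2081, 0.2352]
tool_rot: [0.998, -0.07, 0.001, 0.001]
force: [-0.7, -5.2, -1.3]
finger_gap: 0.098
9.4 [ -11.1 -153.5] 80.2 [-0.7 -5.2 -1.3] 0.098 [1.002 2.053] foot [-21.   62.8]
t: 10.4
tcp_pos: [0.5991, -0.2081, 0.2338]
tool_rot: [0.998, -0.07, 0.001, 0.001]
force: [-0.2, -5.8, -1.4]
finger_gap: 0.101
10.4 [ -11.5 -153.5] 78.8 [-0.2 -5.8 -1.4] 0.101 [0.986 2.049] foot [-21.2  61.3]
```

```bash
python3 -m jog '[[[-0.1,0,-0.5,0],[0,0,0,0],[-0.1,0,-0.5,0],[0,0,0,0],[0,0,-0.5,0],[0,0,0,0],[0,0,0,0],[0,0,0,0]]]'
python3 st.py
```

```text
t: 11.4
tcp_pos: [0.5989, -0.2081, 0.2323]
tool_rot: [0.998, -0.07, 0.001, 0.0]
force: [-1.0, -5.0, -1.1]
finger_gap: 0.095
11.4 [ -11.8 -153.5] 77.3 [-1.  -5.  -1.1] 0.095 [0.97  2.046] foot [-21.3  59.7]
```

```bash
python3 -m jog '[[[-0.1,0,-0.5,0],[0,0,0,0],[-0.1,0,-0.5,0],[0,0,0,0],[-0.1,0,-0.5,0],[0,0,0,0],[-0.1,0,-0.5,0],[0,0,0,0]]]'
python3 st.py
python3 -m jog '[[[0,0,-0.5,0],[0,0,0,0],[-0.2,0,-0.5,0],[0,0,0,0],[-0.1,0,-0.5,0],[0,0,0,0],[0,0,0,0],[0,0,0,0]]]'
python3 st.py
```

```text
t: 12.4
tcp_pos: [0.5986, -0.208, 0.2306]
tool_rot: [0.998, -0.07, 0.001, 0.001]
force: [-0.4, -4.3, 1.3]
finger_gap: 0.095
12.4 [ -12.1 -153.5] 75.6 [-0.4 -4.3  1.3] 0.095 [0.952 2.042] foot [-21.3  57.9]
t: 13.4
tcp_pos: [0.5985, -0.208, 0.2291]
tool_rot: [0.998, -0.07, 0.002, 0.001]
force: [2.2, -4.8, 4.4]
finger_gap: 0.097
13.4 [ -12.1 -153.5] 74.1 [ 2.2 -4.8  4.4] 0.097 [0.937 2.042] foot [-21.1  56.3]
```

```bash
python3 -m jog '[[[0.5,-0.1,0,0],[0,0,0,0],[0.5,-0.1,0,0],[0,0,0,0],[0.5,0,0,0],[0,0,0,0],[0,0,0,0],[0,0,0,0]]]'
python3 st.py
python3 - <<'E'
from h import *
a=manip.snapshot("side")[190:290,230:350,::-1]
cv2.imwrite("pics/c5.png",cv2.resize(a,None,fx=6,fy=6,interpolation=2))
E
```

```text
t: 14.4
tcp_pos: [0.5993, -0.2081, 0.2286]
tool_rot: [0.998, -0.07, 0.0, 0.0]
force: [0.2, -6.3, 2.2]
finger_gap: 0.095
14.4 [ -11.4 -153.5] 73.6 [ 0.2 -6.3  2.2] 0.095 [0.935 2.049] foot [-20.2  55.6]
```

View pics/c5.png

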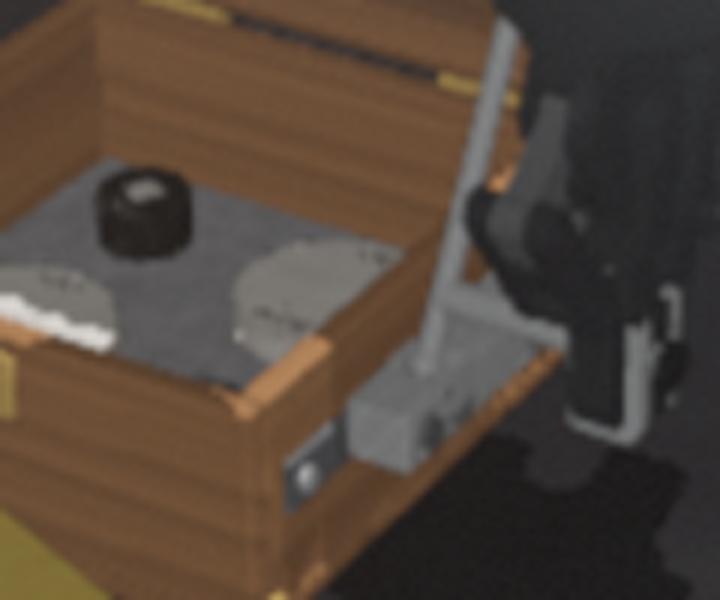

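Rod end disappears into the bar's top at (427,372): ball no longer visible, so it is in the hole; the earlier force was wall rubbing. Continue down.

```bash
python3 -m jog '[[[0,0,-0.5,0],[0,0,0,0],[0,0,-0.5,0],[0,0,0,0],[0,0,-0.5,0],[0,0,0,0],[0,0,0,0],[0,0,0,0]]]'
python3 st.py
python3 -m jog '[[[0,0,-0.5,0],[0,0,0,0],[0,0,-0.5,0],[0,0,0,0],[0,0,-0.5,0],[0,0,0,0],[0,0,0,0],[0,0,0,0]]]'
python3 st.py
```

```text
t: 15.45
tcp_pos: [0.5992, -0.2081, 0.2269]
tool_rot: [0.998, -0.07, -0.0, 0.0]
force: [-0.2, -5.8, 1.9]
finger_gap: 0.101
15.45 [ -11.5 -153.5] 71.9 [-0.2 -5.8  1.9] 0.101 [0.917 2.047] foot [-20.   53.8]
t: 16.45
tcp_pos: [0.599, -0.2081, 0.2254]
tool_rot: [0.998, -0.07, -0.0, 0.0]
force: [-0.6, -6.3, 2.7]
finger_gap: 0.096
16.45 [ -11.6 -153.5] 70.4 [-0.6 -6.3  2.7] 0.096 [0.902 2.045] foot [-19.9  52.2]
```

```bash
python3 -m jog '[[[0,0,-0.5,0],[0,0,0,0],[0,0,-0.5,0],[0,0,0,0],[0,0,-0.5,0],[0,0,0,0],[0,0,0,0],[0,0,0,0]]]'
python3 st.py
```

```text
t: 17.45
tcp_pos: [0.5989, -0.2081, 0.2232]
tool_rot: [0.998, -0.069, -0.001, 0.0]
force: [0.7, -6.6, -0.1]
finger_gap: 0.098
17.45 [ -11.7 -153.5] 68.2 [ 0.7 -6.6 -0.1] 0.098 [0.879 2.042] foot [-19.6  49.9]
```

```bash
python3 -m jog '[[[0,0,-0.5,0],[0,0,0,0],[0,0,-0.5,0],[0,0,0,0],[0,0,-0.5,0],[0,0,0,0],[0,0,0,0],[0,0,0,0]]]'
python3 st.py
```

```text
t: 18.45
tcp_pos: [0.5988, -0.208, 0.2222]
tool_rot: [0.998, -0.069, -0.001, 0.0]
force: [-0.5, -6.6, 1.8]
finger_gap: 0.096
18.45 [ -11.8 -153.5] 67.2 [-0.5 -6.6  1.8] 0.096 [0.868 2.04 ] foot [-19.6  48.8]
```

```bash
python3 -m jog '[[[0,0,-0.5,0],[0,0,0,0],[0,0,-0.5,0],[0,0,0,0],[0,0,-0.5,0],[0,0,0,0],[0,0,0,0],[0,0,0,0]]]'
python3 st.py
python3 - <<'E'
from h import *
a=manip.snapshot("side")[190:290,230:350,::-1]
cv2.imwrite("pics/c6.png",cv2.resize(a,None,fx=6,fy=6,interpolation=2))
E
```

```text
t: 19.45
tcp_pos: [0.5988, -0.208, 0.2219]
tool_rot: [0.998, -0.069, -0.001, 0.0]
force: [-3.3, -6.3, 8.1]
finger_gap: 0.097
19.45 [ -11.8 -153.5] 66.9 [-3.3 -6.3  8.1] 0.097 [0.865 2.039] foot [-19.5  48.4]
```

View pics/c6.png

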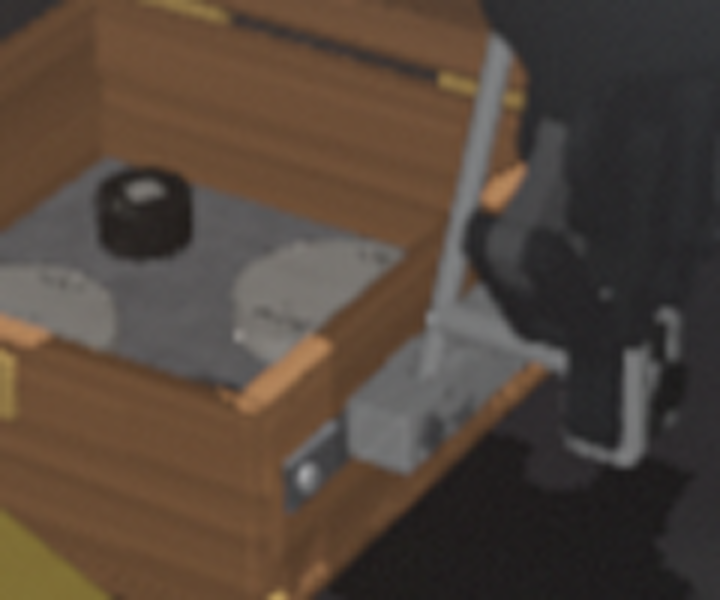

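Force rose to 8 N with z stopped, and the rod has sunk further (pin root at (435,322), rod end (430,375)): bottomed. Ease and release.

```bash
python3 -m jog '[[[0,0,0.5,0],[0,0,0.5,0],[0,0,0,0],[0,0,0,0],[0,0,0,0],[0,0,0,0],[0,0,0,0],[0,0,0,0]]]'
python3 st.py
python3 -m jog '[[[0,0,0,0],[0,0,0,0],[0,0,0,0],[0,0,0,0],[0,0,0,0],[0,0,0,0],[0,0,0,0],[0,0,0,0]]]' 40
python3 st.py
```

```text
t: 20.5
tcp_pos: [0.5988, -0.208, 0.2221]
tool_rot: [0.998, -0.069, -0.001, 0.0]
force: [-0.9, -4.9, 3.2]
finger_gap: 0.101
20.5 [ -11.8 -153.5] 67.1 [-0.9 -4.9  3.2] 0.101 [0.867 2.04 ] foot [-19.6  48.6]
t: 21.5
tcp_pos: [0.5993, -0.2079, 0.2223]
tool_rot: [0.998, -0.07, 0.0, 0.0]
force: [0.3, 0.1, -0.4]
finger_gap: 0.401
21.5 [ -11.4 -153.3] 67.3 [ 0.3  0.1 -0.4] 0.401 [0.87  2.044] foot [-19.1  48.8]
```

```bash
python3 -m jog '[[[0,0,4,0],[0,-0.5,8,0],[0,-1,12,0],[0,-1,18,0],[0,-1,25,0],[0,-1,30,0],[0,0,30,0],[0,0,10,0]]]'
python3 -m jog '[[[-10,-5,0,0],[-20,-5,5,0],[-30,0,5,0],[-30,0,5,0],[-30,0,5,0],[-20,0,0,0],[0,0,0,0],[0,0,0,0]]]'
python3 - <<'E'
from h import *
a=manip.snapshot("side")[100:320,170:420,::-1]
cv2.imwrite("pics/c7.png",cv2.resize(a,None,fx=2.7,fy=2.7,interpolation=2)); cv2.imwrite("pics/side_end.png",manip.snapshot("side")[:,:,::-1])
print(manip.sense()['force'])
E
```

```text
t: 22.5
tcp_pos: [0.5997, -0.2126, 0.3626]
tool_rot: [0.998, -0.07, 0.003, 0.001]
force: [0.7, -0.8, 0.6]
finger_gap: 0.402
t: 23.5
tcp_pos: [0.4595, -0.2226, 0.3787]
tool_rot: [0.998, -0.07, -0.0, -0.0]
force: [-0.3, -0.2, 0.6]
finger_gap: 0.398
[-0.23549495  0.10905129  0.30613064]
```

View pics/c7.png

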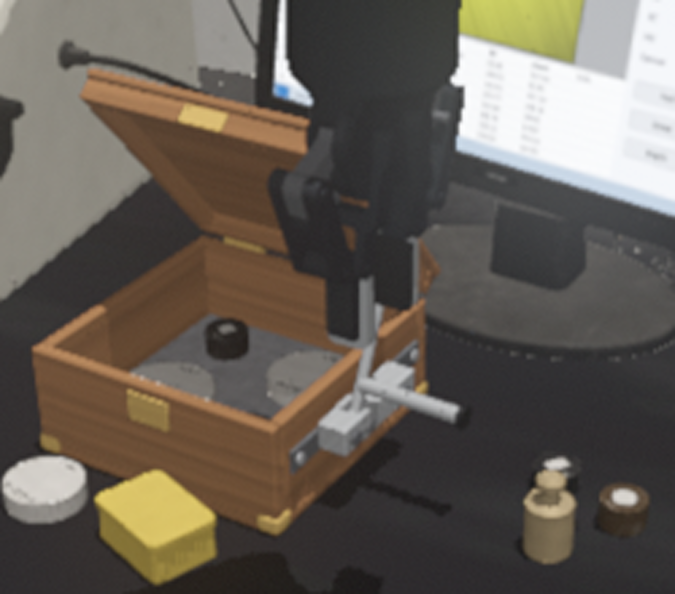

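Lid stands on the rod; pin from (368,385) to (462,413), bystanders untouched. Quick height check of the pin.

```bash
python3 - <<'E'
from h import *
n=np.r_[-s,k,0]
for uv,y in(((461,413),-172),((366,384),-104)):
    o,d=ray("side",(170+uv[0]/2.7,100+uv[1]/2.7));p0=np.r_[W(0,y),0]
    p=o+d*(n@(p0-o))/(n@d);print(C(p),p[2]*1e3)
for z in(70,80):
  for y in(-104,-172):
    u=proj("side",np.r_[W(-12,y),z/1e3]);print(z,y,(u[0]-170)*2.7,(u[1]-100)*2.7)
E
```

```text
[ -20.5 -172. ] 77.05677553037438
[ -13.7 -104. ] 71.37774564254318
70 -104 367.4534810526034 384.63623523789005
70 -172 467.5183378317729 416.1747006544236
80 -104 367.40513549849686 370.5121573859892
80 -172 468.0283248018606 401.79936567018797
```

```bash
python3 -c "
from station import manip
print(manip.sign_off())"
```

```text
the job is handed in; nothing more can be done
None
```

The lid is propped open on its rod, with the foot in the holding hole and the gripper clear. I handed the job in after about 24 s of robot time, and no verdict was reported.

- **Finding the hole:** the bar's two ends in the pictures put the hole's centre at about x = -21 mm in the chest frame. I pinched the pin, raised the lid to about 1.05 rad with the foot above the bar, and lowered in 0.5 mm steps.
- **Feeling it in:** the foot rubbed lightly on a hole wall at about 5 N. A 1.5 mm shift back freed it. It bottomed with about 8 N read at the wrist, well below the 25 N limit, although the foot's own contact force is not measured.
- **Final checks:** the last picture shows the lid standing on the rod and the pin root at about z = 71 mm. I expected 70 mm with the foot at the bottom of the hole and 80 mm with it on the bar. The force reading was back near zero after release, and the bystanders in view looked unmoved. I judged that by eye, and the mouse was outside that picture.
- **Disagreements:**
  - The foot height worked out from the arm's pose read about 3.5 mm too low, 48.5 mm instead of 52 mm. The pin probably sat a little off the nominal grasp point.
  - The pin's outer end gave a height of 77 mm when cast onto its assumed plane. I put that down to the end appearing 4 to 5 mm short in the pictures, which it did from the start, and relied on the root instead.

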